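# Gauge a bearing on the beam comparator

## Task

Push the carrier with the bearing along its rail until it clicks into the detent right under the beam's foot, keeping the beam arrested (raised) meanwhile. Then swing the arrest lever all the way over towards the robot to lower the beam gently onto the bearing, let it rest there for two to three seconds, and swing the lever fully back so that the beam is arrested again. Work the beam only by its lever, leave the carrier in the detent and do not disturb the things lying around.

Things in the scene. Friction and masses are not known exactly. Their poses are not given: they have to be found in the camera images.
- comparator: Grey base plate of a bench comparator, 195 (x) x 290 (y) x 10 mm, fixed to the bench; origin on the bench surface, x from -77 to +117 mm. All offsets below are in its frame: its x points away from the robot and its y to the left, turned up to 0.3 rad about the vertical. A steel rail runs along y at x = -20 mm (top 20 mm high). A forked steel post (34 mm wide in y, top 82 mm high) stands at x = 75, y = -45 mm and bears the beam.
- carrier (a joint): Slide of the carrier along the rail towards the comparator's -y, in m: 0 at the left (+y) end stop, 0.17 at the right end. The gauging detent, with the bearing centred under the beam's foot, is at 0.120; a spring ball in the rail draws the carrier in over the last 4 mm or so on either side; a second detent lies too far on, at 0.17. It starts left somewhere between 0.00 and 0.06. Pushing takes about 2 N, rising to about 6 N going over the ball.
- push_plate (a point): Centre of the left (+y) face of the upright aluminium push plate, 48 mm wide in x, 6 mm thick, 24 to 64 mm over the bench, on a short tail behind the carrier. The carrier is an aluminium block 64 x 64 mm, 20 to 34 mm over the bench, carrying a ball bearing of 52 mm diameter whose top is 49 mm over the bench. This point is 44 mm over the bench, 62 mm to +y of the bearing's centre. Push it towards -y.
- plate_at_station (a point): Fixed point where push_plate is when the carrier sits in the gauging detent.
- knob (a point): Centre of the black ball knob, 20 mm across, at the end of the arrest lever: a 9 mm round steel rod that swings in the comparator's x-z plane at y = -115 mm, 90 mm from pivot to knob centre. At joint 0 the rod leans 0.8 rad back from upright (knob 110 mm over the bench); at the other stop it leans 0.8 rad forward, towards the robot. It can be pushed along a straight line 100 mm over the bench, passing then from x = +55 to -55 mm relative to the pivot.
- lever_pivot (a point): Axis of the arrest lever at the rod, fixed to the base at x = 35, y = -115 mm, 47 mm over the bench.
- arrest_lever (a joint): Arrest lever, rad: 0 = arrested stop (handle leaning away from the robot), 1.6 = released stop (handle leaning towards the robot). A cam on its shaft carries the beam, which follows the lever down and up; stiff by friction (about 2 N at the knob), it stays wherever it is left. The beam follows at up to about a quarter of the lever's own rate if the lever is moved steadily, and drops if it is flicked over. Starts at 0 to 0.1.
- beam (a joint): Angle of the steel beam on its hinge, rad: about 0.15 = raised by the cam (arrested), 0 = level, foot resting on the bearing; with no bearing under the foot it sinks to about -0.07. The beam is a 12 x 12 mm bar along x at y = -45 mm, from 60 mm behind to 115 mm in front of its hinge (75, -45, height 68 mm); its front end rises to 92 mm over the bench when arrested.
- foot (a point): Centre of the underside of the round foot, 32 mm across, under the beam 95 mm in front of its hinge; 14 mm above the bearing when arrested.
- v_block: Bystander: loose steel V block, 60 x 50 mm, 34 mm high, on the bench to the left of the base. Origin under its centre.
- big_bolt: Bystander: hex bolt, 69 mm long, 26 mm high, lying to the right of the base. Origin under its centre.
- nut: Bystander: loose hex nut 28 mm wide, 12 mm high, to the right of the base. Origin under its centre.

How it is judged:
By the outcome, as a careful person would: the job done as asked, in the order asked, and still so for the second after the job is handed in, with the robot touching nothing.
It also fails if it takes over 61 s, if anything falls off the work surface, if the arm or the gripper's body presses on something with over 40 N, if the wrist force passes 120 N, or if a joint passes its speed limit or range.

## Robot

A 6-joint arm with a two-finger parallel gripper is mounted at the origin on a cart in front of the work surface, level with it; the furniture and walls round the work are solid. World frame = base frame: x ahead of the robot, y to its left, z up, the work surface at z = 0. Lengths are in mm, angles in rad, forces in N, time in s.
With the tool pointing down it reaches from about 400 to 925 mm from the base axis. Payload 12.5 kg.
Tool frame: the origin (TCP) lies between the finger pads; the fingertips stand 19 mm ahead of it and the grasp point (between the pads) is the TCP (env.tips_ahead is the distance from the TCP to the fingertips, in mm); z points along the fingers, y is the line along which they close (so a half turn about z gives the same grasp; the last joint's range is limited). The gripper opens to 95 mm and grips with 3 to 60 N. Pads are 20 mm wide; open, the fingers measure 119 mm over their backs; the gripper's body (75 mm by 180 mm) begins 59 mm behind the grasp point.
Start: joints at [1.056, 0.491, 1.559, -0, 1.092, -0.106], TCP at [248.428, 573.523, 233.661] pointing down, gripper open.
Joint ranges: [-3.1, 3.1], [-0.84, 2.19], [0.05, 2.79], [-1.13, 4.28], [0.06, 2.93], [-2.69, 2.69]. Speed limits (rad/s): [2.22, 2.22, 2.79, 3.14, 3.14, 3.14].

## Interface

Orientations are given as [roll, pitch, yaw] about the fixed x, y, z axes, in that order (R = Rz(yaw) Ry(pitch) Rx(roll)).
In Python, from cell import env gives the robot as it stands.
- The arm moves only by the shell command python3 -m crank 'ROWS'. ROWS is JSON, a list of rows, each a list of 5 numbers: the shift along the tool's x, y, z in mm, then the turn about the tool's z in degrees, then the finger opening in mm, from 0 to 95.1. In form: [[dx, dy, dz, yaw, grip], ...]. A call has 1 to 10 rows; each row is the pose to reach, as a shift and turn from the pose commanded when the call began, along the tool's axes at that moment; what a row does not reach only later rows make up. A row lasts 1/12 s, in which the tool goes at most 41.7 mm and 7.16 degrees, less where a joint would pass 70% of its speed; a pose out of reach is approached as far as the arm can. A call with a gripper value outside its range is refused whole. The fingers move at their own pace and stop on an object; the grip force is fixed at half the most. Time passes only in rows, so rows that repeat a pose let the fingers close. It gives the time, the measured TCP pose, the force, the opening and the grip force at its end, in the units of the state.
- env.state(): the state, without advancing time (a new reading comes with each control period).
- env.read_camera(name): name is "scene" or "top" or "wrist"; returns a dict with "img" (384x512x3 uint8, blue, green, red), "K" (3x3 intrinsics, pixels), "k1" (the pictures are not rectified: a ray, as slopes to the right and down, at radius r is drawn at 1 + k1 r^2 times it, then the intrinsics apply), "pose" (4x4, takes a point from camera to world coordinates). Camera axes: x right, y down, z forward; pixel columns grow to the right and rows downward; lengths in mm; the calibration is good to about 2 mm. A picture is of the moment at which its call begins. There is no depth.
- env.job_done(): hands the job in; it is judged then, once.
The state is a dict: "t": time; "joints": joint angles; "qvel": joint speeds; "tau": joint torques, N m; "eef_pos": TCP position; "tcp_rot": TCP orientation; "ft_force": force on the tool from outside, world axes, zero at the start; "moment": the same for the moment, N m; "opening": opening from 0.0 (shut) to 1.0 (fully open); "grip_force": force on a finger pad.
Only numpy, scipy, OpenCV 4.12 (cv2) and the standard library are available. Lean on these libraries where they do the work, as an engineer would, in place of code of your own. Each camera call takes 0.05 s, during which the arm holds its last target. There are 200 camera calls.

## Working session

There is one attempt and no reset: what is moved stays moved. The work goes in short steps, Python scripts to look and compute and a shell command to move; the robot and the scene stay as the last step left them, time stands still between calls to the robot, and variables do not carry over. Pictures are saved under pics/ and viewed, at most 10 in all, crops included, and the job is handed in when it is done.

```bash
mkdir -p pics; ls; python3 - <<'E'
from cell import env
import cv2,numpy as np,pickle
d={}
for n in("scene","top","wrist"):
    c=env.read_camera(n);d[n]=c;cv2.imwrite(f"pics/{n}0.png",c["img"]);print(n,c["K"].tolist(),c["k1"],np.round(c["pose"],3).tolist())
pickle.dump(d,open("cams.pkl","wb"))
print(env.state())
E
```

```text
pics
scene [[445.7217124870292, 0.0, 258.22507489822067], [0.0, 445.7217124870292, 190.27748713053148], [0.0, 0.0, 1.0]] -0.1479768511849251 [[0.683, -0.324, 0.655, -156.504], [-0.73, -0.271, 0.627, -651.901], [-0.026, -0.907, -0.421, 544.134], [0.0, 0.0, 0.0, 1.0]]
top [[485.00580266483314, 0.0, 253.79120533575], [0.0, 485.00580266483314, 190.62945150706588], [0.0, 0.0, 1.0]] -0.051501930365476824 [[-0.461, -0.814, 0.354, 46.399], [-0.887, 0.425, -0.18, 238.03], [-0.003, -0.397, -0.918, 1339.847], [0.0, 0.0, 0.0, 1.0]]
wrist [[322.37029179571715, 0.0, 255.85505206244306], [0.0, 322.37029179571715, 185.62157903379565], [0.0, 0.0, 1.0]] 0.006147329560466701 [[0.397, 0.879, 0.264, 173.2], [0.918, -0.38, -0.117, 606.386], [-0.002, 0.289, -0.957, 384.289], [0.0, 0.0, 0.0, 1.0]]
{'t': 0.15, 'joints': array([ 1.05636363e+00,  4.91426083e-01,  1.55934689e+00,  6.24497397e-06,
        1.09169414e+00, -1.05616984e-01]), 'qvel': array([ 0.0001052 , -0.00142226, -0.00239474, -0.0004763 , -0.00068829,
       -0.0001937 ]), 'tau': array([ 1.84303688e-03, -6.12894702e+01, -2.58282155e+01,  6.93278457e-02,
        4.71850159e-02, -1.27838048e-04]), 'eef_pos': array([248.35178171, 573.34547056, 233.17998726]), 'tcp_rot': array([-3.14072365e+00, -9.76948238e-05,  2.73277402e+00]), 'ft_force': array([-1.06322112,  0.65015475,  0.89649985]), 'moment': array([-0.00576388, -0.08314723,  0.04989779]), 'grip_force': 0.0, 'opening': 1.0001898285752464}
```

View pics/top0.png

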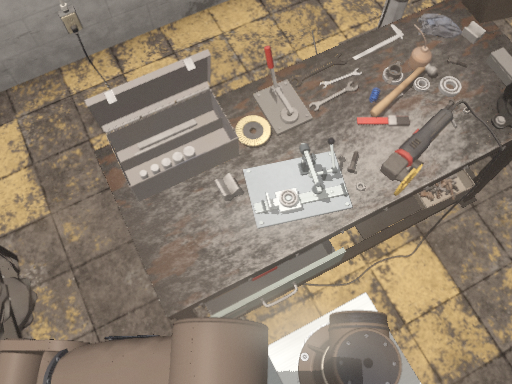

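View pics/scene0.png

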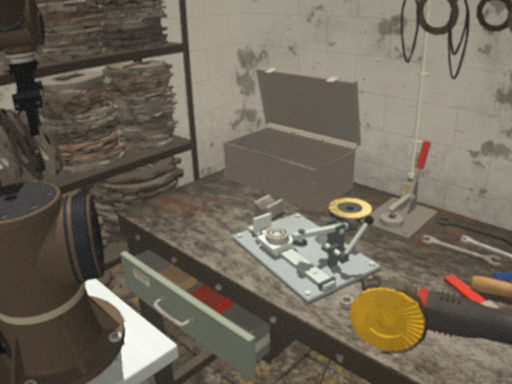

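The top view shows the base plate at about (245–350, 152–223), the bearing at (289,198), the knob near (331,141), the V block at (228,186) and the bolt at (353,162). The scene view shows the plate at (235–380, 213–297) and the push plate near (262,222). I'll enlarge both next.

```bash
cat > h.py <<'E'
import numpy as np,cv2
def ray(c,u,v):
    d=np.array([c["k1"],0,0,0],float)
    p=cv2.undistortPoints(np.array([[[u,v]]],float),c["K"],d)[0,0]
    T=np.asarray(c["pose"]);return T[:3,3],T[:3,:3]@np.array([p[0],p[1],1.])
def onz(c,u,v,z):
    o,r=ray(c,u,v);return o+r*(z-o[2])/r[2]
def proj(c,P):
    T=np.linalg.inv(c["pose"]);R,_=cv2.Rodrigues(T[:3,:3])
    return cv2.projectPoints(np.array(P,float).reshape(-1,1,3),R,T[:3,3],c["K"],np.array([c["k1"],0,0,0],float))[0][:,0]
def tri(obs):
    A=np.zeros((3,3));b=np.zeros(3)
    for c,u,v in obs:
        o,r=ray(c,u,v);r=r/np.linalg.norm(r);M=np.eye(3)-np.outer(r,r);A+=M;b+=M@o
    return np.linalg.solve(A,b)
E
python3 - <<'E'
import pickle,cv2,numpy as np
from h import *
d=pickle.load(open("cams.pkl","rb"))
a=cv2.resize(d["top"]["img"][125:235,205:375],None,fx=4.7,fy=4.7,interpolation=3)[:, :799]
cv2.imwrite("pics/topc.png",a)
b=cv2.resize(d["scene"]["img"][185:305,225:390],None,fx=4.8,fy=4.8,interpolation=3)
cv2.imwrite("pics/scenec.png",b);print(a.shape,b.shape)
E
```

```text
(517, 799, 3) (576, 792, 3)
```

View pics/topc.png

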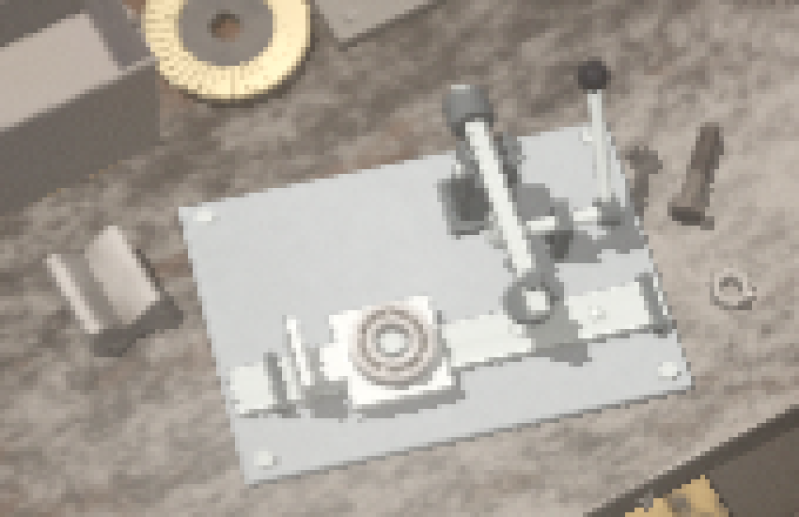

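View pics/scenec.png

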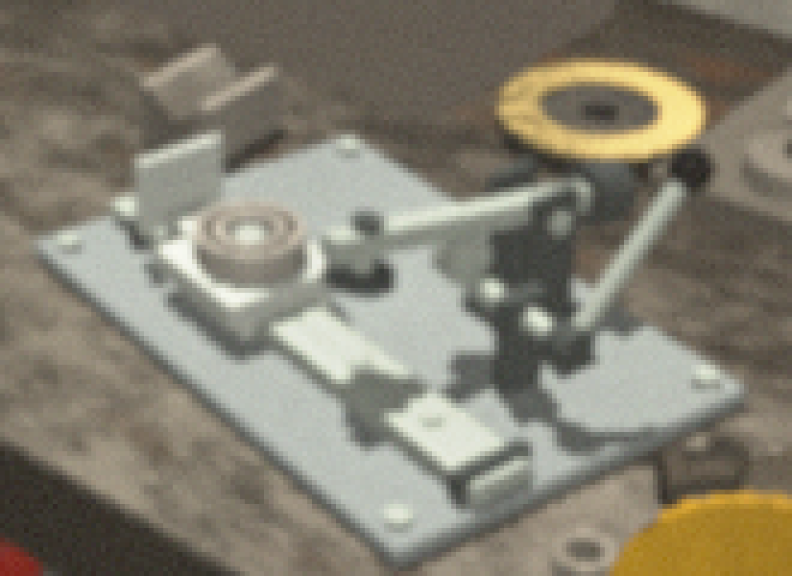

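```bash
cat > fit.py <<'E'
import pickle,cv2,numpy as np
from h import *
d=pickle.load(open("cams.pkl","rb"));t,s=d["top"],d["scene"]
T=lambda x,y:(205+(x-1.85)/4.7,125+(y-1.85)/4.7)
S=lambda x,y:(225+(x-1.9)/4.8,185+(y-1.9)/4.8)
L=np.array([[117,145],[117,-145],[-77,-145],[-77,145]],float)
tp=[(180,207),(612,125),(690,388),(248,483)]
sp=[(350,133),(745,388),(397,556),(36,243)]
def rigid(W):
    a=L-L.mean(0);b=W-W.mean(0)
    th=np.arctan2((a[:,0]*b[:,1]-a[:,1]*b[:,0]).sum(),(a*b).sum())
    R=np.array([[np.cos(th),-np.sin(th)],[np.sin(th),np.cos(th)]])
    o=W.mean(0)-R@L.mean(0);return th,o,R,np.round(L@R.T+o-W,1).tolist()
Wt=np.array([onz(t,*T(*p),10)[:2] for p in tp]);Ws=np.array([onz(s,*S(*p),10)[:2] for p in sp])
if __name__=="__main__":
    for W in(Wt,Ws,(Wt+Ws)/2):
        th,o,R,e=rigid(W);print(th,o,e)
    def loc(P): return np.round(np.r_[R.T@(P[:2]-o),P[2]],1)
    k=tri([(t,*T(593,75)),(s,*S(690,165))]);print("knob",k,loc(k))
    b=[onz(t,*T(392,340),49),onz(s,*S(247,232),49)];print("bearing",[loc(x) for x in b])
    print("plate top centre",loc(onz(t,*T(299,345),64)),[loc(onz(s,*S(*p),64)) for p in((136,158),(222,133))])
    f=onz(t,*T(533,297),80);print("beamend",loc(f))
E
python3 fit.py
```

```text
-0.2666806392944524 [ 488.43537194 -136.86342116] [[0.2, -0.1], [2.0, 0.0], [-2.9, -2.4], [0.8, 2.5]]
-0.25458634888615705 [ 489.51345247 -137.79050118] [[-1.8, -1.3], [0.8, -1.9], [1.2, 0.7], [-0.3, 2.6]]
-0.26060951008461636 [ 488.97393527 -137.32733042] [[-0.8, -0.7], [1.4, -0.9], [-0.9, -0.8], [0.2, 2.5]]
knob [ 556.48114447 -273.16588077  112.81142817] [ 100.2 -113.9  112.8]
bearing [array([-19. ,  39.7,  49. ]), array([-22.3,  37. ,  49. ])]
plate top centre [-15.7  97.9  64. ] [array([-41.1, 102.4,  64. ]), array([  6.1, 100.3,  64. ])]
beamend [-22.5 -45.3  80. ]
```

```bash
python3 - <<'E'
from fit import *
th,o,R,e=rigid((Wt+Ws)/2)
print("box near bottom",[np.round(onz(t,*p,0)) for p in((135,195),(240,157))])
print("box rim at z?",[np.round(tri([(t,213,127),(s,228,140)]))], np.round(onz(t,88,98,250)),np.round(onz(t,210,55,250)))
v=onz(t,*T(110,290),25);print("vblock",v,R.T@(v[:2]-o))
from cell import env
st=env.state();yaw=st["tcp_rot"][2]
def rows(l,z,yawt=th+np.pi/2):
    P=np.r_[o+R@np.array(l,float),z];M=cv2.Rodrigues(np.array([0,0,yaw]))[0]@np.diag([1,-1,-1])
    return np.round(P,1),np.round(M.T@(P-st["eef_pos"]),1),np.degrees(yaw-yawt)
print(rows((-20,140),233),rows((-20,140),55))
E
```

```text
box near bottom [array([716., 298.,   0.]), array([684., -40.,   0.])]
box rim at z? [array([598.,  76., 242.])] [915. 295. 250.] [891. -58. 250.]
vblock [601.18059371  40.87560455  25.        ] [ 62.5003218  201.09781203]
(array([505.7,   3.1, 233. ]), array([-4.628e+02, -4.209e+02,  2.000e-01]), np.float64(81.50824247737104)) (array([505.7,   3.1,  55. ]), array([-462.8, -420.9,  178.2]), np.float64(81.50824247737104))
```

```bash
python3 -m crank '[[-15,-14,0,5,0],[-40,-36,0,11,0],[-70,-64,0,17,0],[-100,-91,0,24,0],[-130,-118,0,30,0],[-160,-145,0,36,0],[-190,-172,0,42,0],[-220,-200,0,48,0],[-245,-222,0,54,0],[-260,-236,0,60,0]]'
cat > go.py <<'E'
from fit import *
from cell import env
import sys
th,o,R,_=rigid((Wt+Ws)/2)
def rep(l=None,z=None):
    st=env.state();yaw=st["tcp_rot"][2];p=st["eef_pos"]
    M=cv2.Rodrigues(st["tcp_rot"][2]*np.array([0,0,1.]))[0]@np.diag([1,-1,-1])
    print("t",round(st["t"],2),"loc",np.round(R.T@(p[:2]-o),1),"z",round(p[2],1),"F(loc)",np.round(R.T@st["ft_force"][:2],1),round(st["ft_force"][2],1),"open",round(st["opening"],2))
    if l: print("need",np.round(M.T@(np.r_[o+R@np.array(l,float),z]-p),1),"yaw",round(np.degrees((yaw-th-np.pi/2+np.pi)%(2*np.pi)-np.pi),1))
if len(sys.argv)>3: rep(tuple(map(float,sys.argv[1:3])),float(sys.argv[3]))
elif __name__=="__main__": rep()
E
python3 go.py -20 140 150
```

```text
t: 0.98
eef_pos: [394.0, 251.0, 233.7]
tcp_rot: [3.142, 0.0, 1.679]
ft_force: [0.1, 1.0, 0.0]
opening: 0.353
grip_force: 0.0
t 0.98 loc [-191.8  350.7] z 233.7 F(loc) [-0.2  1. ] 0.0 open 0.35
need [-258.5   84.3   83.7] yaw 21.1
```

```bash
python3 -m crank '[[-18,6,5,3,0],[-48,16,15,7,0],[-80,26,26,11,0],[-112,37,36,14,0],[-145,47,47,17,0],[-178,58,57,19,0],[-210,69,68,21,0],[-235,77,77,21,0],[-252,82,82,21,0],[-258,84,84,21,0]]' >/dev/null; python3 go.py -20 140 56
python3 - <<'E'
from cell import env
import cv2
c=env.read_camera("wrist");cv2.imwrite("pics/w1.png",c["img"])
import pickle;pickle.dump(c,open("w1.pkl","wb"))
E
```

```text
t 1.82 loc [-19.5 141.9] z 148.6 F(loc) [-1.   0.8] 0.2 open 0.01
need [-1.9 -0.6 92.6] yaw 0.4
```

View pics/w1.png

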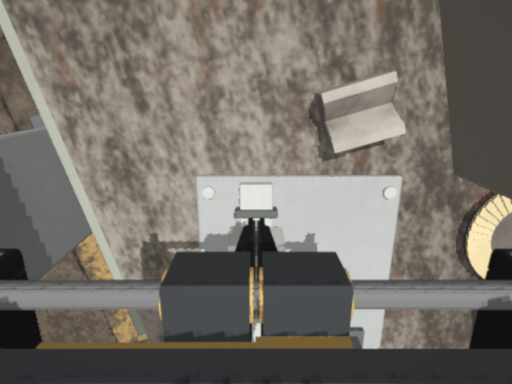

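The wrist view shows the tool aligned with the plate. A dark end stop sits on the rail at (256,212), so I'll check its height before descending.

```bash
python3 - <<'E'
from fit import *
th,o,R,_=rigid((Wt+Ws)/2)
w=pickle.load(open("w1.pkl","rb"))
for z in(20,30,40):
    print(z,[np.round(R.T@(onz(w,u,v,z)[:2]-o),1) for u,v in((256,208),(256,217),(235,212),(277,212))],np.round(R.T@(onz(t,*T(270,355),z)[:2]-o),1),np.round(R.T@(onz(t,*T(283,410),z)[:2]-o),1))
for u,v in ((197,177),(401,177)): print(R.T@(onz(w,u,v,10)[:2]-o))
E
```

```text
20 [array([-19.5, 117.6]), array([-19.4, 108.6]), array([-39. , 113.5]), array([1.000e-01, 1.138e+02])] [ -0.8 112. ] [-38.4 112.3]
30 [array([-19.5, 121.4]), array([-19.4, 112.8]), array([-38.3, 117.4]), array([ -0.6, 117.7])] [ -4.8 113. ] [-42.1 113.4]
40 [array([-19.5, 125.2]), array([-19.4, 116.9]), array([-37.6, 121.4]), array([ -1.3, 121.7])] [ -8.7 114. ] [-45.8 114.4]
[-74.64827963 144.22331336]
[115.18874521 145.62140882]
```

```bash
python3 -m crank '[[-2,-0.5,10,0.4,0],[-4,-0.5,30,0.4,0],[-6,-0.5,52,0.4,0],[-7,-0.5,72,0.4,0],[-7,-0.5,86,0.4,0],[-7,-0.5,93,0.4,0],[-10,-0.5,93,0.4,0],[-15,-0.5,93,0.4,0],[-18,-0.5,93,0.4,0],[-18,-0.5,93,0.4,0]]' >/dev/null; python3 go.py
python3 -m crank '[[-2,0,0,0,0],[-4,0,0,0,0],[-6,0,0,0,0],[-8,0,0,0,0],[-10,0,0,0,0],[-12,0,0,0,0],[-14,0,0,0,0],[-16,0,0,0,0],[-18,0,0,0,0],[-20,0,0,0,0]]' >/dev/null; python3 go.py
```

```text
t 2.7 loc [-20.5 125.4] z 57.6 F(loc) [-0.  -0.5] -0.4 open 0.01
t 3.53 loc [-20.8 105.7] z 56.6 F(loc) [-0.6  1.9] 0.6 open 0.0
```

```bash
python3 -m crank '[[-2,0,0,0,0],[-5,0,0,0,0],[-9,0,0,0,0],[-13,0,0,0,0],[-17,0,0,0,0],[-21,0,0,0,0],[-25,0,0,0,0],[-29,0,0,0,0],[-33,0,0,0,0],[-37,0,0,0,0]]' >/dev/null; python3 go.py
python3 -m crank '[[-3,0,0,0,0],[-6,0,0,0,0],[-9,0,0,0,0],[-12,0,0,0,0],[-15,0,0,0,0],[-18,0,0,0,0],[-21,0,0,0,0],[-24,0,0,0,0],[-26,0,0,0,0],[-28,0,0,0,0]]' >/dev/null; python3 go.py
python3 - <<'E'
from fit import *
from cell import env
th,o,R,_=rigid((Wt+Ws)/2)
c=env.read_camera("scene");cv2.imwrite("pics/s2.png",cv2.resize(c["img"][185:305,225:390],None,fx=4.8,fy=4.8,interpolation=3))
pickle.dump(c,open("s2.pkl","wb"))
E
```

```text
t 4.37 loc [-20.7  68.4] z 56.6 F(loc) [0.8 1.3] 0.2 open 0.0
t 5.2 loc [-20.7  40.6] z 56.6 F(loc) [1.9 7.9] 1.2 open 0.0
```

View pics/s2.png

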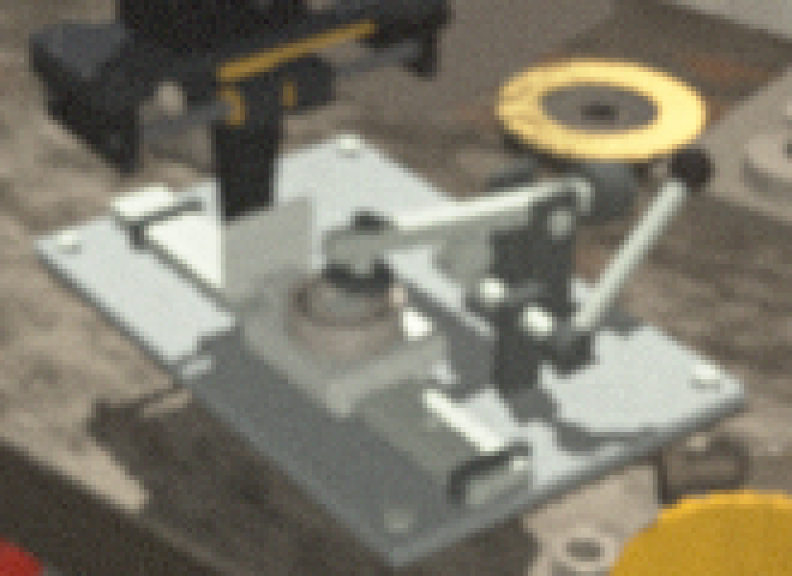

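The picture shows the carrier partway along: the plate's top corners are at crop (222,222) and (313,197), with the bearing just short of the foot. Measuring.

```bash
python3 - <<'E'
from fit import *
th,o,R,_=rigid((Wt+Ws)/2)
c=pickle.load(open("s2.pkl","rb"))
for p,z in(((222,222),64),((313,197),64),((347,295),49)): print(np.round(R.T@(onz(c,*S(*p),z)[:2]-o),1))
E
python3 -m crank '[[0,0,0,0,0],[0,0,0,0,0]]' >/dev/null; python3 go.py
```

```text
[-40.7  29.4]
[ 5.7 24.7]
[-16.8 -32. ]
t 5.42 loc [-20.9  40.8] z 56.6 F(loc) [-1.3 -0.8] -0.1 open 0.01
```

```bash
python3 -m crank '[[-1,0,0,0,0],[-2,0,0,0,0],[-3,0,0,0,0],[-4,0,0,0,0],[-5,0,0,0,0],[-6,0,0,0,0]]' >/dev/null; python3 go.py
python3 -m crank '[[-0.5,0,0,0,0],[-1,0,0,0,0]]' >/dev/null; python3 go.py
python3 -m crank '[[-0.5,0,0,0,0],[-1,0,0,0,0]]' >/dev/null; python3 go.py
python3 -m crank '[[-0.5,0,0,0,0],[-1,0,0,0,0]]' >/dev/null; python3 go.py
python3 -m crank '[[-0.5,0,0,0,0],[-1,0,0,0,0]]' >/dev/null; python3 go.py
```

```text
t 5.92 loc [-20.9  35.3] z 56.6 F(loc) [0.1 5.2] 0.1 open 0.01
t 6.08 loc [-20.9  34. ] z 56.6 F(loc) [-1.  3.] -0.1 open 0.0
t 6.25 loc [-20.9  32.8] z 56.6 F(loc) [-0.9  1.6] 0.0 open 0.0
t 6.42 loc [-20.9  31.7] z 56.6 F(loc) [-0.9  1. ] -0.7 open 0.01
t 6.58 loc [-20.6  30.7] z 56.6 F(loc) [0.5 0.5] 0.1 open 0.0
```

```bash
python3 - <<'E'
from fit import *
from cell import env
c=env.read_camera("scene");pickle.dump(c,open("s3.pkl","wb"))
p=pickle.load(open("s2.pkl","rb"))
f=lambda c:cv2.resize(c["img"][215:285,258:325],None,fx=5.9,fy=5.9,interpolation=3)
cv2.imwrite("pics/s3.png",np.hstack([f(p),f(c)]))
E
```

```text
(no output)
```

View pics/s3.png

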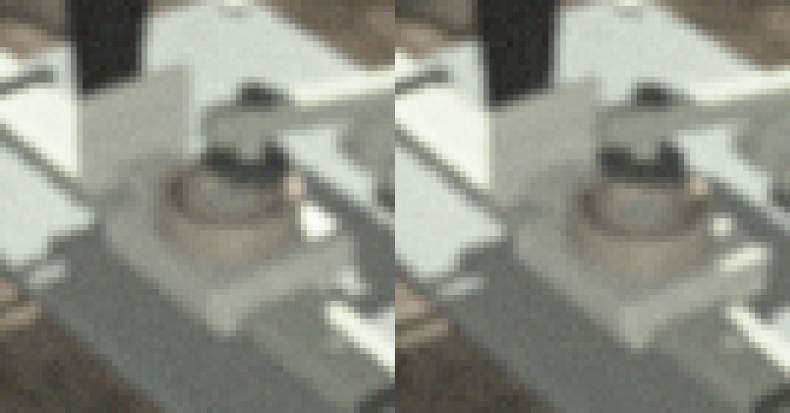

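The plate's right top corner went from (187,66) to about (204,78) in the crop, and the front corner of the carrier from (213,335) to (232,348). The carrier is still moving with the finger.

```bash
python3 - <<'E'
from fit import *
th,o,R,_=rigid((Wt+Ws)/2)
c=pickle.load(open("s3.pkl","rb"))
Q=lambda x,y:(258+(x-2.5)/5.9,215+(y-2.5)/5.9)
for p,z in(((187,66),64),((204,78),64),((213,335),34),((232,348),34)): print(np.round(R.T@(onz(c,*Q(*p),z)[:2]-o),1))
# photometric shift of carrier block between the pictures
a=cv2.cvtColor(pickle.load(open("s2.pkl","rb"))["img"],6).astype(np.float32)[230:275,273:312]
b=cv2.cvtColor(c["img"],6)[220:285,263:322].astype(np.float32)
r=cv2.matchTemplate(b,a,cv2.TM_CCOEFF_NORMED);print(cv2.minMaxLoc(r))
E
python3 -m crank '[[-0.5,0,0,0,0],[-1,0,0,0,0]]' >/dev/null; python3 go.py
python3 -m crank '[[-0.5,0,0,0,0],[-1,0,0,0,0]]' >/dev/null; python3 go.py
```

```text
[ 4.4 25. ]
[ 4.3 14.2]
[-62.7 -84.1]
[-61.9 -93.6]
(-0.1868438869714737, 0.8028720617294312, (0, 0), (11, 11))
t 6.8 loc [-20.5  29.8] z 56.7 F(loc) [-0.   0.3] 0.2 open 0.0
t 6.97 loc [-20.5  28.9] z 56.6 F(loc) [1.  3.4] 0.1 open 0.0
```

```bash
for i in 1 2 3 4; do python3 -m crank '[[-0.5,0,0,0,0]]' >/dev/null; python3 go.py; done
```

```text
t 7.05 loc [-20.5  28.5] z 56.7 F(loc) [1.5 6.7] 1.4 open 0.01
t 7.13 loc [-20.5  28.2] z 56.7 F(loc) [ 1.1 10. ] 1.2 open 0.0
t 7.22 loc [-20.5  27.9] z 56.7 F(loc) [ 0.5 13.4] 2.1 open 0.01
t 7.3 loc [-20.5  27.7] z 56.7 F(loc) [ 1.1 14.2] 0.6 open 0.0
```

```bash
python3 -m crank '[[0,0,0,0,0]]' >/dev/null; python3 go.py; python3 - <<'E'
from fit import *
from cell import env
c=env.read_camera("scene");pickle.dump(c,open("s4.pkl","wb"))
p=pickle.load(open("s3.pkl","rb"))
f=lambda c:cv2.resize(c["img"][215:285,258:325],None,fx=5.9,fy=5.9,interpolation=3)
cv2.imwrite("pics/s4.png",np.hstack([f(p),f(c)]))
c=env.read_camera("top");pickle.dump(c,open("t4.pkl","wb"))
E
```

```text
t 7.38 loc [-20.5  27.5] z 56.7 F(loc) [1.5 7.3] 0.4 open 0.0
```

View pics/s4.png

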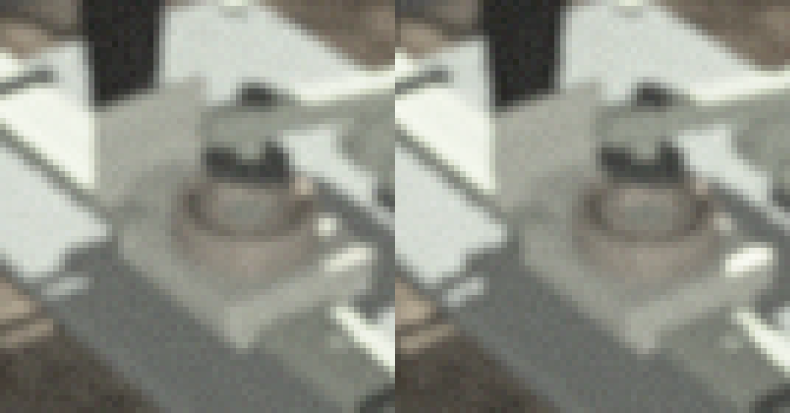

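```bash
python3 -m crank '[[2,0,0,0,0],[6,0,0,0,0],[12,0,0,0,0],[20,0,0,0,0],[28,0,0,0,0],[34,0,0,0,0],[38,0,0,0,0],[40,0,0,0,0]]' >/dev/null; python3 go.py; python3 - <<'E'
from fit import *
from cell import env
th,o,R,_=rigid((Wt+Ws)/2)
c=env.read_camera("scene");pickle.dump(c,open("s5.pkl","wb"))
g=lambda f:cv2.cvtColor((pickle.load(open(f,"rb")) if f else c)["img"],6).astype(np.float32)
# template: carrier front faces (static-lit region) between s3,s4,s5
def shift(f1,f2):
    a=g(f1);b=g(f2);x0,y0,x1,y1=283,248,312,276   # bearing lower part + carrier front
    k=8;tm=cv2.resize(a[y0:y1,x0:x1],None,fx=k,fy=k,interpolation=2);im=cv2.resize(b[y0-5:y1+5,x0-5:x1+5],None,fx=k,fy=k,interpolation=2)
    _,v,_,l=cv2.minMaxLoc(cv2.matchTemplate(im,tm,5));return np.array(l)/k-5,round(v,3)
J=proj(c,[np.r_[o+R@np.array([-20,-45.]),49],np.r_[o+R@np.array([-20,-55.]),49]]);print("px per 10mm",J[1]-J[0],"station bearing px",J[0])
for p in(("s2.pkl","s3.pkl"),("s3.pkl","s4.pkl"),("s4.pkl","s5.pkl")):print(p,shift(*p))
cv2.imwrite("pics/s5.png",cv2.resize(c["img"][210:285,250:340],None,fx=7.5,fy=7.5,interpolation=3))
E
```

```text
t 8.15 loc [-20.8  67.7] z 56.6 F(loc) [ 0.2 -0.6] 0.6 open 0.0
px per 10mm [2.94371328 2.18116088] station bearing px [299.40031242 249.30439595]
('s2.pkl', 's3.pkl') (array([2.75 , 2.125]), 0.862)
('s3.pkl', 's4.pkl') (array([0.875, 0.75 ]), 0.979)
('s4.pkl', 's5.pkl') (array([-0.125,  0.125]), 0.961)
```

View pics/s5.png

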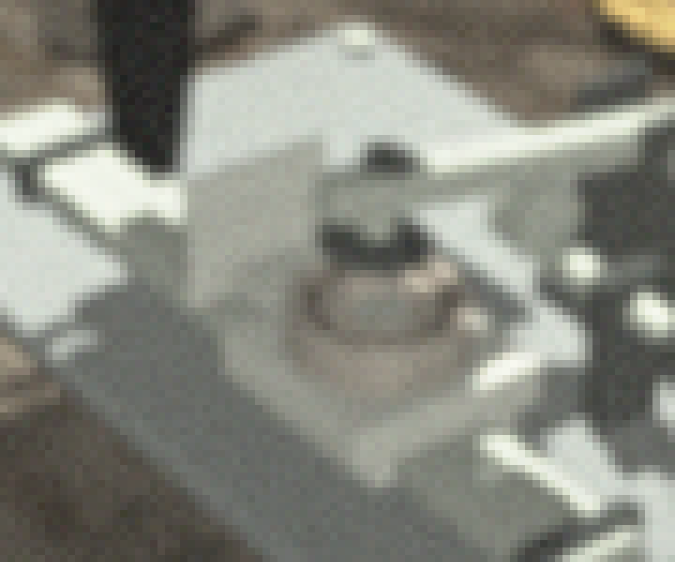

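The carrier followed the finger with no visible jump. In this crop the bearing spans x 298–470, the foot 318–430, and the plate's top corners are at (190,180) and (325,143). I'll compare these with the station.

```bash
python3 - <<'E'
from fit import *
th,o,R,_=rigid((Wt+Ws)/2)
c=pickle.load(open("s5.pkl","rb"))
Q=lambda x,y:(250+(x-3.2)/7.5,210+(y-3.2)/7.5)
W=lambda x,y,z:np.r_[o+R@np.array([x,y],float),z]
print("foot px exp",proj(c,[W(-20,-45,63)]),"meas u",Q(374,0)[0]); print("bearing exp",proj(c,[W(-20,-45,49)]),"meas u",Q(384,0)[0])
for p in((190,180),(325,143)): print("plate",np.round(R.T@(onz(c,*Q(*p),64)[:2]-o),1))
# bearing sides by width: expected extremes for stations
a=np.linspace(0,6.28,100)
for y in(-41,-45,-49):
  q=proj(c,[W(-20+26*np.cos(k),y+26*np.sin(k),49) for k in a]);print(y,"u",q[:,0].min(),q[:,0].max(),"meas",Q(298,0)[0],Q(470,0)[0])
q=proj(c,[W(-20+16*np.cos(k),-45+16*np.sin(k),63) for k in a]);print("foot u",q[:,0].min(),q[:,0].max(),"meas",Q(318,0)[0],Q(430,0)[0])
# top view: bearing / plate now
E
```

```text
foot px exp [[299.51282984 243.48187937]] meas u 299.44
bearing exp [[299.40031242 249.30439595]] meas u 300.7733333333333
plate [-40.  15.]
plate [ 3.5 10.3]
-41 u 285.58455161771667 310.9136677734705 meas 289.3066666666667 312.24
-45 u 286.7073924782974 312.1197808109644 meas 289.3066666666667 312.24
-49 u 287.8375234153599 313.3335379104871 meas 289.3066666666667 312.24
foot u 291.64546763617835 307.39244747466 meas 291.97333333333336 306.90666666666664
```

```bash
python3 -m crank '[[0,0,-12,0,0],[0,0,-40,0,0],[0,0,-75,0,0],[0,0,-108,0,20],[-10,5,-128,0,60],[-35,20,-135,0,60],[-70,42,-135,0,60],[-105,64,-135,0,60],[-140,86,-135,0,60],[-165,102,-135,0,60]]' >/dev/null; python3 go.py 92 -115 190
python3 - <<'E'
from fit import *
from cell import env
c=env.read_camera("wrist");pickle.dump(c,open("w2.pkl","wb"));cv2.imwrite("pics/w2.png",c["img"])
th,o,R,_=rigid((Wt+Ws)/2)
W=lambda x,y,z:np.r_[o+R@np.array([x,y],float),z]
print(proj(c,[W(-20,-45,49),W(-20,-45,63),W(-20,-55,49),W(0,-45,49),W(100,-115,110)]))
E
```

```text
t 9.03 loc [  82.8 -101. ] z 191.7 F(loc) [0.3 0.2] -0.6 open 0.44
need [-14.    9.2   1.7] yaw 0.0
[[141.13147445 118.17462405]
 [135.5460779  119.66181103]
 [142.2738055  129.44025792]
 [163.51510568 118.2191833 ]
 [278.08735654 217.11776756]]
```

View pics/w2.png

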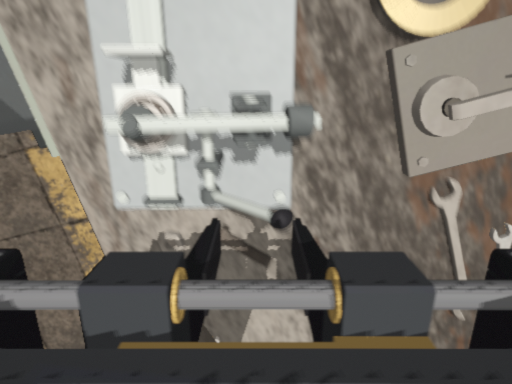

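The wrist view shows the carrier block at u 113–185, v 84–157, with the beam across it at v≈123. The knob is at (282,217), between the fingers' line.

```bash
python3 - <<'E'
from fit import *
th,o,R,_=rigid((Wt+Ws)/2)
c=pickle.load(open("w2.pkl","rb"))
L=lambda u,v,z:np.round(R.T@(onz(c,u,v,z)[:2]-o),1)
g=cv2.cvtColor(c["img"],6).astype(int)
for u in(117,120,174,178,181): print(u,g[76:92,u].tolist(),g[148:166,u].tolist())
print("block",L(113,84,34),L(185,157,34)); 
for u in(200,230,260):print(u,g[105:140,u].tolist())
print("plate top",L(135,45,64),L(135,54,64))
print([np.round(proj(c,[np.r_[o+R@np.array([x,-45.]),z]])[0],1) for x,z in((30,81),(60,76),(90,72),(117,10))])
print(proj(c,[np.r_[o+R@np.array([a,-145.]),10] for a in(-77,117)]))
E
```

```text
117 [198, 198, 197, 197, 197, 198, 199, 210, 215, 224, 228, 235, 238, 244, 245, 246] [198, 198, 198, 198, 198, 197, 197, 196, 196, 197, 197, 197, 197, 198, 197, 197, 197, 198]
120 [196, 196, 197, 197, 197, 197, 199, 210, 214, 223, 227, 234, 238, 244, 245, 246] [214, 213, 211, 199, 197, 198, 198, 199, 198, 198, 198, 198, 199, 199, 199, 198, 198, 198]
174 [184, 178, 186, 189, 195, 196, 192, 205, 208, 225, 227, 234, 236, 244, 245, 245] [214, 226, 222, 221, 216, 206, 191, 170, 150, 140, 147, 154, 171, 176, 177, 175, 177, 175]
178 [201, 201, 201, 201, 200, 201, 199, 211, 213, 224, 226, 236, 238, 245, 247, 247] [224, 227, 228, 225, 217, 206, 192, 173, 145, 144, 159, 180, 185, 195, 197, 196, 196, 196]
181 [202, 202, 202, 202, 201, 201, 200, 194, 189, 185, 184, 197, 200, 214, 217, 219] [228, 235, 234, 227, 216, 205, 190, 172, 145, 149, 153, 168, 179, 185, 192, 196, 197, 198]
block [-47.7 -15.8] [ 13.6 -83.4]
200 [201, 200, 200, 200, 193, 190, 197, 190, 202, 200, 207, 210, 216, 224, 223, 230, 232, 232, 230, 229, 228, 223, 216, 209, 202, 192, 181, 167, 149, 127, 124, 125, 134, 136, 138]
230 [179, 178, 174, 178, 178, 178, 179, 188, 201, 206, 216, 214, 221, 221, 224, 229, 230, 230, 229, 228, 224, 218, 210, 201, 192, 184, 180, 176, 173, 178, 166, 159, 133, 125, 124]
260 [110, 115, 110, 104, 106, 101, 109, 146, 161, 180, 191, 202, 206, 218, 226, 228, 228, 227, 226, 224, 217, 210, 200, 190, 176, 158, 136, 109, 77, 74, 87, 93, 105, 107, 112]
plate top [-13.7  13.6] [-14.4   6.9]
[array([190.1, 121.9]), array([228.1, 121.4]), array([264.8, 120.9]), array([289.8, 114.9])]
[[110.62323799 207.37538074]
 [286.92853304 207.52767353]]
```

```bash
python3 - <<'E'
from fit import *
th,o,R,_=rigid((Wt+Ws)/2)
c=pickle.load(open("w2.pkl","rb"));im=c["img"].astype(int)
L=lambda u,v,z:np.round(R.T@(onz(c,u,v,z)[:2]-o),1)
rb=im[...,2]-im[...,0]
m=((rb>18)).astype(np.uint8);m[:80]=0;m[165:]=0;m[:,:108]=0;m[:,190:]=0
ys,xs=np.nonzero(m);print("brown n",len(xs))
for u in range(120,182,5): 
    k=np.nonzero(m[:,u])[0];print(u,(k.min(),k.max(),len(k)) if len(k) else None,end=" ")
print()
pts=cv2.findNonZero(m);(cx,cy),r=cv2.minEnclosingCircle(cv2.convexHull(pts));print(cx,cy,r,L(cx,cy,49))
a=np.linspace(0,6.28,60);q=proj(c,[np.r_[o+R@np.array([-20+26*np.cos(k),-45+26*np.sin(k)]),49] for k in a]);print("exp",q.min(0),q.max(0))
g=cv2.cvtColor(c["img"],6).astype(int)
for u in(125,140,260):print("edge",u,g[200:216,u].tolist())
print("raise bolts", )
cv2.imwrite("pics/w2c.png",cv2.resize(c["img"][75:170,100:200],None,fx=6,fy=6,interpolation=2))
E
```

```text
brown n 21
120 None 125 None 130 None 135 None 140 None 145 None 150 None 155 (np.int64(103), np.int64(105), 3) 160 (np.int64(107), np.int64(110), 2) 165 None 170 None 175 None 180 None 
156.5 106.5 4.94984769821167 [ -5.4 -34.8]
exp [111.7697721   87.78322899] [170.29573416 146.98650975]
edge 125 [211, 210, 210, 207, 204, 196, 187, 181, 172, 161, 157, 139, 132, 127, 124, 122]
edge 140 [198, 198, 198, 199, 199, 194, 188, 189, 180, 167, 159, 152, 156, 155, 155, 154]
edge 260 [200, 200, 200, 195, 194, 192, 191, 191, 191, 196, 199, 199, 197, 192, 183, 171]
raise bolts
```

```bash
python3 - <<'E'
from fit import *
th,o,R,_=rigid((Wt+Ws)/2)
c=pickle.load(open("w2.pkl","rb"))
P=lambda x,y,z:np.round(proj(c,[np.r_[o+R@np.array([x,y],float),z]])[0],1)
for y,z in((-13,34),(-13,20),(-77,34),(-77,20),(17,64),(11,64),(17,24)):print(y,z,P(0,y,z),P(-44,y,z))
g=cv2.cvtColor(c["img"],6).astype(int)
for u in(108,115,155,162):print("plate",u,g[36:66,u].tolist())
print("knob",R.T@(onz(c,282,217,112)[:2]-o))
E
```

```text
-13 34 [165.1  80.9] [116.7  80.8]
-13 20 [169.1  81.2] [122.7  81.1]
-77 34 [170.5 150.4] [125.  150.4]
-77 20 [174.  147.9] [130.4 147.8]
17 64 [151.8  40.4] [96.2 40.2]
11 64 [152.5  48.6] [97.3 48.4]
17 24 [165.4  46.5] [117.   46.4]
plate 108 [198, 198, 198, 198, 198, 199, 202, 210, 213, 216, 222, 223, 226, 222, 219, 215, 212, 206, 201, 196, 192, 191, 195, 197, 197, 196, 195, 195, 194, 194]
plate 115 [198, 198, 199, 199, 199, 199, 203, 211, 213, 214, 222, 224, 226, 222, 220, 215, 207, 194, 189, 181, 181, 179, 186, 190, 198, 199, 198, 198, 198, 197]
plate 155 [231, 231, 230, 230, 230, 229, 229, 234, 235, 234, 237, 235, 233, 228, 226, 219, 211, 196, 182, 161, 146, 136, 140, 148, 153, 160, 161, 161, 162, 161]
plate 162 [200, 202, 205, 207, 208, 209, 209, 210, 211, 210, 207, 197, 187, 173, 167, 168, 167, 163, 159, 151, 136, 124, 124, 132, 135, 141, 144, 145, 144, 144]
knob [ 102.86473907 -114.07085064]
```

```bash
python3 -m crank '[[15,-9,0,0,30],[45,-28,0,0,0],[80,-50,0,0,0],[115,-71,0,0,0],[145,-90,0,0,0],[160,-100,15,0,0],[160,-103,50,0,0],[160,-103,90,0,0],[160,-103,120,0,0],[160,-103,135,0,0]]' >/dev/null; python3 go.py -20.5 34 57
```

```text
t 9.92 loc [-23.2  62. ] z 53.7 F(loc) [0.  0.4] -0.0 open 0.01
need [-28.    2.6  -3.3] yaw 0.1
```

```bash
python3 -m crank '[[-5,2.5,-3,0,0],[-12,2.5,-3,0,0],[-19,2.5,-3,0,0],[-25,2.5,-3,0,0],[-28,2.5,-3,0,0],[-29,2.5,-3,0,0],[-29,2.5,-3,0,0],[-29,2.5,-3,0,0]]' >/dev/null; python3 go.py
for i in 1 2 3; do python3 -m crank '[[-0.5,0,0,0,0],[-1,0,0,0,0]]' >/dev/null; python3 go.py; done
```

```text
t 10.58 loc [-19.1  32.8] z 60.0 F(loc) [-0.3  0.4] 1.2 open 0.01
t 10.75 loc [-19.2  32. ] z 59.7 F(loc) [-0.4  0.2] 1.0 open 0.0
t 10.92 loc [-19.2  30.9] z 59.6 F(loc) [-0.  0.] 0.5 open 0.0
t 11.08 loc [-19.2  29.9] z 59.6 F(loc) [-0.4  0.7] -0.3 open 0.0
```

```bash
for i in 1 2 3; do python3 -m crank '[[-0.5,0,0,0,0]]' >/dev/null; python3 go.py; done
```

```text
t 11.17 loc [-19.2  29.3] z 59.6 F(loc) [ 0.5 -0.2] 0.4 open 0.01
t 11.25 loc [-19.2  28.8] z 59.6 F(loc) [ 0.3 -0.5] 0.4 open 0.01
t 11.33 loc [-19.2  28.3] z 59.6 F(loc) [0.6 0.2] -0.8 open 0.0
```

```bash
for i in 1 2 3 4; do python3 -m crank '[[-0.5,0,0,0,0]]' >/dev/null; python3 go.py|cut -c1-70; done
```

```text
t 11.42 loc [-19.2  27.8] z 59.6 F(loc) [-1.3 -0.2] -0.7 open 0.0
t 11.5 loc [-19.2  27.4] z 59.6 F(loc) [0.4 5.7] 1.3 open 0.01
t 11.58 loc [-19.2  27.2] z 59.6 F(loc) [0.6 8.3] 1.1 open 0.01
t 11.67 loc [-19.2  27. ] z 59.7 F(loc) [ 0.9 13.6] 1.5 open 0.01
```

```bash
cat > cam.py <<'E'
from fit import *
from cell import env
import sys
c=env.read_camera("scene");pickle.dump(c,open(sys.argv[1]+".pkl","wb"))
g=lambda f:cv2.cvtColor(pickle.load(open(f+".pkl","rb"))["img"],6).astype(np.float32)
def shift(f1,f2):
    a=g(f1);b=g(f2);k=8;r=[]
    for x0,y0,x1,y1 in((283,248,312,276),(294,246,316,274),(274,226,294,246)):
        tm=cv2.resize(a[y0:y1,x0:x1],None,fx=k,fy=k,interpolation=2);im=cv2.resize(b[y0-5:y1+5,x0-5:x1+5],None,fx=k,fy=k,interpolation=2)
        _,v,_,l=cv2.minMaxLoc(cv2.matchTemplate(im,tm,5));s=np.array(l)/k-5;r.append((round(float(s@[2.94,2.18]/13.4*10),1),round(v,2)))
    return r
for p in("s3","s4","s5"):print(p,shift(p,sys.argv[1]))
E
for i in 1 2 3; do python3 -m crank '[[0,0,0,0,0]]' >/dev/null; python3 go.py|cut -c1-70; done; python3 cam.py s6
python3 -m crank '[[3,0,0,0,0],[7,0,0,0,0],[10,0,0,0,0]]' >/dev/null; python3 go.py; python3 cam.py s7
```

```text
t 11.75 loc [-19.2  26.8] z 59.6 F(loc) [0.2 4.4] -0.6 open 0.01
t 11.83 loc [-19.2  26.7] z 59.7 F(loc) [-0.1  5.7] -0.2 open 0.0
t 11.92 loc [-19.2  26.6] z 59.6 F(loc) [0.5 5.1] -0.4 open 0.0
s3 [(3.9, 0.98), (3.4, 0.82), (3.6, 0.98)]
s4 [(0.8, 0.99), (0.8, 0.95), (1.4, 0.99)]
s5 [(1.0, 0.95), (1.9, 0.77), (16.9, 0.46)]
t 12.22 loc [-19.2  36.6] z 59.6 F(loc) [0.2 0.3] -0.2 open 0.0
s3 [(3.6, 0.98), (2.3, 0.88), (0.9, 0.95)]
s4 [(0.5, 0.98), (0.2, 0.96), (-1.9, 0.94)]
s5 [(0.8, 0.96), (1.6, 0.9), (17.2, 0.49)]
```

```bash
python3 -m crank '[[0,0,-15,0,0],[0,0,-38,0,0],[-10,0,-48,0,0],[-25,0,-48,0,0],[-38,0,-48,0,0],[-43,0,-48,0,0],[-43,0,-48,0,0]]' >/dev/null; python3 go.py -22 -7 71
```

```text
t 12.85 loc [-19.1  -7.8] z 107.5 F(loc) [0.4 0.8] 0.4 open 0.0
need [ 0.8 -2.9 36.5] yaw 0.0
```

```bash
python3 -m crank '[[0.5,-2,8,0,0],[1,-3,20,0,0],[1,-3,30,0,0],[1,-3,36,0,0],[1,-3,37,0,0],[1,-3,37,0,0]]' >/dev/null; python3 go.py; for i in 1 2 3 4 5; do python3 -m crank '[[0.5,0,0,0,0],[1,0,0,0,0]]' >/dev/null; python3 go.py|cut -c1-70; done
```

```text
t 13.35 loc [-22.3  -5.4] z 70.0 F(loc) [-0.1  0.3] 0.4 open 0.0
t 13.52 loc [-21.9  -4.6] z 70.9 F(loc) [-1.3 -0.4] 0.4 open 0.0
t 13.68 loc [-22.   -3.6] z 70.9 F(loc) [-0.7  0.6] 0.1 open 0.0
t 13.85 loc [-22.1  -2.6] z 70.8 F(loc) [ 0.6 -0.4] -1.1 open 0.0
t 14.02 loc [-22.   -1.7] z 70.7 F(loc) [-0.5 -1.2] 0.7 open 0.0
t 14.18 loc [-22.1  -0.6] z 70.6 F(loc) [ 0.2 -0.2] -0.8 open 0.0
```

```bash
for i in 1 2 3 4; do python3 -m crank '[[0.5,0,0,0,0]]' >/dev/null; python3 go.py|cut -c1-70; done
```

```text
t 14.27 loc [-22.1  -0.1] z 70.6 F(loc) [ 0.3 -1.4] 1.0 open 0.01
t 14.35 loc [-22.1   0.4] z 70.6 F(loc) [-0.9 -0.7] 1.4 open 0.01
t 14.43 loc [-22.1   0.8] z 70.6 F(loc) [-0.9 -3.3] -0.8 open 0.0
t 14.52 loc [-22.1   1.2] z 70.6 F(loc) [-0.6 -5.7] -0.1 open 0.0
```

```bash
for i in 1 2 3 4; do python3 -m crank '[[0.5,0,0,0,0]]' >/dev/null; python3 go.py|cut -c1-70; done;  python3 -m crank '[[0,0,0,0,0]]' >/dev/null; python3 go.py|cut -c1-70;  python3 -m crank '[[0,0,0,0,0]]' >/dev/null; python3 go.py|cut -c1-70
```

```text
t 14.6 loc [-22.1   1.5] z 70.6 F(loc) [-0.5 -9.3] -0.7 open 0.0
t 14.68 loc [-22.1   1.8] z 70.6 F(loc) [ -1.7 -11.6] 0.0 open 0.01
t 14.77 loc [-22.1   2. ] z 70.6 F(loc) [ -1.  -11.9] -1.0 open 0.0
t 14.85 loc [-22.1   2.5] z 70.6 F(loc) [ -1.  -14.5] 0.4 open 0.0
t 14.93 loc [-22.1   2.5] z 70.6 F(loc) [ -1.  -11.3] -0.2 open 0.0
t 15.02 loc [-22.1   2.6] z 70.6 F(loc) [ -1.3 -10.2] -0.5 open 0.0
```

```bash
python3 cam.py s8; python3 -m crank '[[-2,0,0,0,0],[-3.5,0,0,0,0],[-3.5,0,0,0,0]]' >/dev/null; python3 go.py|cut -c1-70; python3 cam.py s9
python3 -m crank '[[0.6,0,0,0,0],[1.2,0,0,0,0]]' >/dev/null; for i in 1 2 3 4 5; do python3 -m crank '[[0.5,0,0,0,0]]' >/dev/null; python3 go.py|cut -c1-70; done
```

```text
s3 [(-0.8, 0.96), (-1.4, 0.59), (18.1, 0.47)]
s4 [(-3.0, 0.92), (-7.0, 0.6), (17.1, 0.61)]
s5 [(-2.9, 0.95), (-2.2, 0.54), (-19.1, 0.17)]
t 15.32 loc [-22.2  -0.2] z 70.6 F(loc) [-0.4 -0.6] -0.5 open 0.01
s3 [(-0.3, 0.96), (-1.2, 0.56), (19.1, 0.34)]
s4 [(-2.5, 0.93), (-6.8, 0.59), (17.1, 0.48)]
s5 [(-2.5, 0.95), (-1.9, 0.54), (-19.1, 0.19)]
t 15.62 loc [-22.2   1.7] z 70.6 F(loc) [0.6 0.8] -0.2 open 0.0
t 15.7 loc [-22.1   2.1] z 70.6 F(loc) [-0.1 -5.2] -0.3 open 0.0
t 15.78 loc [-22.1   2.3] z 70.6 F(loc) [-0.8 -8.2] -1.1 open 0.0
t 15.87 loc [-22.1   2.5] z 70.6 F(loc) [ -1.1 -11.7] 0.3 open 0.0
t 15.95 loc [-22.1   2.8] z 70.6 F(loc) [ 0.  -9.8] 0.0 open 0.0
```

```bash
python3 -m crank '[[-2,0,0,0,0],[-6,0,0,0,0],[-8,0,-8,0,0],[-8,0,-30,0,0],[-8,0,-60,0,0],[-8,0,-95,0,0],[-10,5,-118,0,30],[-20,20,-120,0,60],[-38,45,-120,0,60],[-56,72,-120,0,60]]' >/dev/null; python3 go.py 92 -115 190; python3 cam.py s10; python3 - <<'E'
from fit import *
from cell import env
c=env.read_camera("wrist");pickle.dump(c,open("w3.pkl","wb"))
g=cv2.cvtColor(c["img"],6).astype(int)
th,o,R,_=rigid((Wt+Ws)/2)
P=lambda x,y,z:np.round(proj(c,[np.r_[o+R@np.array([x,y],float),z]])[0],1)
print(P(-44,-13,34),P(8,-13,34),P(8,-77,34),P(60,-45,81),P(20,-145,10),P(0,11,64),P(0,17,64))
for x,y0,y1 in((8,-13,-77),(-44,-13,-77)):
    for y in(y0,y1):
        u,v=P(x,y,34).astype(int);print((u,v),g[v-8:v+9,u].tolist())
u,v=P(60,-45,81).astype(int);print("beam",(u,v),g[v-16:v+17,u].tolist())
u,v=P(20,-145,10).astype(int);print("edge",(u,v),g[v-8:v+9,u].tolist())
E
```

```text
t 16.78 loc [ 50.5 -52.7] z 192.5 F(loc) [ 0.1 -0.3] 0.1 open 0.23
need [-62.5  41.3   2.5] yaw 0.2
s3 [(-0.7, 0.32), (-2.2, 0.35), (-19.1, 0.19)]
s4 [(-3.6, 0.3), (-5.3, 0.29), (-19.1, 0.14)]
s5 [(-2.8, 0.3), (-2.0, 0.31), (2.1, 0.71)]
[151.  130.6] [205.8 130.7] [208.6 194.5] [261.2 176.2] [224.4 244.3] [189.9 106.6] [189.5  99.2]
(np.int64(205), np.int64(130)) [193, 193, 192, 186, 175, 207, 230, 236, 237, 237, 236, 236, 236, 236, 236, 236, 235]
(np.int64(208), np.int64(194)) [149, 158, 204, 221, 189, 136, 127, 175, 187, 189, 188, 188, 188, 188, 189, 189, 188]
(np.int64(151), np.int64(130)) [186, 188, 188, 186, 173, 191, 232, 238, 239, 238, 239, 239, 238, 238, 238, 238, 238]
(np.int64(157), np.int64(194)) [176, 187, 194, 203, 196, 143, 138, 179, 189, 190, 191, 191, 191, 192, 192, 191, 191]
beam (np.int64(261), np.int64(176)) [65, 65, 66, 83, 135, 155, 186, 216, 222, 222, 220, 220, 219, 217, 216, 216, 216, 214, 197, 142, 113, 114, 115, 115, 117, 116, 116, 116, 116, 116, 116, 116, 116]
edge (np.int64(224), np.int64(244)) [24, 23, 24, 24, 25, 23, 25, 23, 25, 25, 23, 24, 23, 23, 24, 24, 26]
```

```bash
python3 -m crank '[[-10,7,0,0,60],[-28,19,0,0,60],[-46,31,0,0,60],[-58,39,0,0,60],[-62,41,0,0,60],[-62,41,0,0,60],[-62,41,0,0,60]]' >/dev/null; python3 go.py 92 -115 112; python3 - <<'E'
from fit import *
from cell import env
c=env.read_camera("wrist");pickle.dump(c,open("w4.pkl","wb"))
g=cv2.cvtColor(c["img"],6).astype(int)
th,o,R,_=rigid((Wt+Ws)/2)
P=lambda x,y,z:np.round(proj(c,[np.r_[o+R@np.array([x,y],float),z]])[0],1)
for n,q in(("blk+",(8,-13,34)),("blk-",(8,-77,34)),("bm+",(55,-39,82)),("bm-",(55,-51,82)),("edge",(60,-145,10))):
    p=P(*q);u,v=p.astype(int);print(n,p,g[v-8:v+9,u].tolist())
m=(g<45).astype(np.uint8);n,l,s,ct=cv2.connectedComponentsWithStats(m)
print("knob exp",P(100,-115,110),[(s[i].tolist(),np.round(ct[i],1).tolist()) for i in range(1,n) if 150<s[i][4]<900 ])
E
```

```text
t 17.47 loc [  90.4 -113.9] z 190.6 F(loc) [-0.7  1.2] 0.3 open 0.63
need [-1.1  1.6 78.6] yaw 0.1
blk+ [164.5  65.9] [204, 205, 205, 205, 206, 212, 246, 253, 254, 253, 253, 253, 252, 253, 252, 251, 251]
blk- [169.9 137.4] [166, 186, 236, 226, 178, 138, 129, 128, 128, 132, 162, 195, 202, 203, 203, 203, 203]
bm+ [210.8  97.7] [206, 206, 206, 206, 206, 207, 207, 209, 233, 241, 240, 239, 239, 237, 235, 234, 233]
bm- [211.4 113.5] [233, 233, 233, 231, 223, 193, 175, 202, 207, 208, 207, 207, 205, 204, 204, 202, 174]
edge [228.1 196.8] [207, 200, 191, 177, 154, 128, 113, 90, 89, 93, 93, 94, 100, 127, 142, 146, 151]
knob exp [268.7 202.1] [([0, 249, 27, 31, 716], [11.6, 265.2]), ([485, 249, 27, 31, 695], [499.7, 265.3]), ([251, 368, 27, 16, 187], [265.5, 377.2]), ([291, 369, 27, 15, 191], [306.4, 377.1])]
```

```bash
python3 -m crank '[[-1,1,10,0,60],[-1,1,30,0,60],[-1,1,52,0,60],[-1,1,68,0,60],[-1,1,76,0,60],[-1,1,79,0,60],[-1,1,79,0,60]]' >/dev/null; python3 go.py; python3 -m crank '[[0,-2,0,0,60],[0,-4,0,0,60],[0,-6,0,0,60],[0,-8,0,0,60],[0,-10,0,0,60]]' >/dev/null; python3 go.py
python3 -m crank '[[0,-1.5,0,0,60],[0,-3,0,0,60],[0,-4.5,0,0,60],[0,-6,0,0,60],[0,-7.5,0,0,60],[0,-9,0,0,60]]' >/dev/null; python3 go.py
```

```text
t 18.1 loc [  91.9 -114.9] z 111.1 F(loc) [-0.   0.1] 0.2 open 0.63
t 18.52 loc [  81.9 -115.3] z 112.1 F(loc) [ 0.9 -0.5] 0.2 open 0.63
t 19.02 loc [  77.3 -115.7] z 114.1 F(loc) [16.5  4.9] 13.6 open 0.63
```

```bash
python3 -m crank '[[0,0,0,0,60],[0,0,0,0,60]]' >/dev/null; python3 go.py; python3 - <<'E'
from fit import *
from cell import env
c=env.read_camera("scene");pickle.dump(c,open("s11.pkl","wb"))
a=pickle.load(open("s10.pkl","rb"))
th,o,R,_=rigid((Wt+Ws)/2)
for n,c in(("before",a),("now",c)):
    g=cv2.cvtColor(c["img"],6);u,v=proj(c,[np.r_[o+R@np.array([100.,-115]),112]])[0].astype(int)
    x0,y0=u-30,v-25;m=(g[y0:v+25,x0:u+30]<60).astype(np.uint8)
    k,l,s,ct=cv2.connectedComponentsWithStats(m);print(n,(u,v),[(s[i].tolist(),np.round(ct[i]+[x0,y0],1).tolist()) for i in range(1,k) if s[i][4]>15])
E
```

```text
t 19.18 loc [  77.3 -115.7] z 114.3 F(loc) [13.8  3.4] 11.3 open 0.63
before (np.int64(368), np.int64(219)) [([27, 23, 8, 7, 39], [368.4, 219.6])]
now (np.int64(368), np.int64(219)) [([0, 0, 27, 43, 539], [348.4, 210.6]), ([26, 0, 19, 33, 308], [374.0, 209.5])]
```

```bash
python3 -m crank '[[0,4,0,0,60],[0,9,0,0,60],[0,9,-4,0,60],[0,9,-8,0,60],[0,9,-11,0,60],[0,9,-11,0,60]]' >/dev/null; python3 go.py; python3 - <<'E'
import numpy as np
for i,p in enumerate(np.arange(.8,-.86,-.1)): print(round(p,2),np.round([90*np.sin(p)-64.6+(0 if p>0 else max(0,7*np.tan(-p)+4.5/np.cos(p)-10)),90*np.cos(p)-62.7],1).tolist(),end=" ")
E
```

```text
t 19.73 loc [  82.  -115.3] z 123.2 F(loc) [-0.2 -0.1] 0.5 open 0.63
0.8 [-0.0, 0.0] 0.7 [-6.6, 6.1] 0.6 [-13.8, 11.6] 0.5 [-21.5, 16.3] 0.4 [-29.6, 20.2] 0.3 [-38.0, 23.3] 0.2 [-46.7, 25.5] 0.1 [-55.6, 26.9] 0.0 [-64.6, 27.3] -0.1 [-73.6, 26.9] -0.2 [-82.5, 25.5] -0.3 [-91.2, 23.3] -0.4 [-99.6, 20.2] -0.5 [-107.7, 16.3] -0.6 [-115.2, 11.6] -0.7 [-120.8, 6.1] -0.8 [-125.5, 0.0]
```

```bash
python3 -m crank '[[0,-2,0,0,60],[0,-4,-1.8,0,60],[0,-6,-3.6,0,60],[0,-8,-5.4,0,60],[0,-10,-7.1,0,60],[0,-12.1,-8.7,0,60],[0,-14.2,-10.3,0,60],[0,-16,-11.6,0,60]]' >/dev/null; python3 go.py
python3 -m crank '[[0,-2.2,-1.4,0,60],[0,-4.4,-2.8,0,60],[0,-6.7,-4.1,0,60],[0,-9,-5.3,0,60],[0,-11.3,-6.5,0,60],[0,-13.6,-7.6,0,60],[0,-15.8,-8.6,0,60]]' >/dev/null; python3 go.py
```

```text
t 20.4 loc [  66.1 -115.4] z 134.6 F(loc) [2.4 1.1] 0.8 open 0.63
t 20.98 loc [  50.  -115.3] z 142.9 F(loc) [ 2.3 -0.5] 3.0 open 0.63
```

```bash
python3 -m crank '[[0,-2.5,-1,0,60],[0,-5,-1.9,0,60],[0,-7.6,-2.8,0,60],[0,-10.2,-3.6,0,60],[0,-12.8,-4.3,0,60],[0,-15.4,-5,0,60],[0,-18,-5.6,0,60],[0,-20.7,-6.1,0,60],[0,-23.3,-6.5,0,60],[0,-26,-6.7,0,60]]' >/dev/null; python3 go.py
python3 -m crank '[[0,-2.7,-0.2,0,60],[0,-5.4,-0.4,0,60],[0,-8.1,-0.4,0,60],[0,-10.8,-0.4,0,60],[0,-13.5,-0.3,0,60],[0,-16.2,-0.1,0,60],[0,-18.9,0.2,0,60],[0,-21.6,0.5,0,60],[0,-24.3,0.9,0,60],[0,-26.9,1.4,0,60]]' >/dev/null; python3 go.py
```

```text
t 21.82 loc [  23.9 -115.3] z 149.5 F(loc) [1.8 0.3] 1.4 open 0.63
t 22.65 loc [  -2.9 -115.4] z 148.0 F(loc) [0.7 0.1] 1.0 open 0.63
```

```bash
python3 -m crank '[[0,-2.6,0.6,0,60],[0,-5.2,1.3,0,60],[0,-7.8,2,0,60],[0,-10.3,2.8,0,60],[0,-12.8,3.7,0,60],[0,-15.3,4.7,0,60],[0,-17.8,5.8,0,60],[0,-20.3,6.9,0,60],[0,-22.7,8.1,0,60],[0,-25.2,9.2,0,60]]' >/dev/null; python3 go.py
python3 -m crank '[[0,-2.1,1.5,0,60],[0,-4.2,3,0,60],[0,-6.3,4.6,0,60],[0,-8.3,6.3,0,60],[0,-10.2,8,0,60],[0,-12,9.8,0,60],[0,-13.8,11.6,0,60],[0,-15.5,13.4,0,60]]' >/dev/null; python3 go.py
```

```text
t 23.48 loc [ -28.1 -115.5] z 138.8 F(loc) [ 1.8 -0.2] 0.6 open 0.63
t 24.15 loc [ -43.6 -115.5] z 125.3 F(loc) [ 0.2 -0.3] 1.3 open 0.63
```

```bash
for i in 1 2 3; do python3 -m crank '[[0,-1.2,1,0,60],[0,-2.4,2,0,60]]' >/dev/null; python3 go.py; done
```

```text
t 24.32 loc [ -45.8 -115.5] z 123.3 F(loc) [1.7 0.7] 1.6 open 0.63
t 24.48 loc [ -47.  -115.8] z 122.0 F(loc) [7.3 2.4] 9.2 open 0.63
t 24.65 loc [ -47.5 -116.1] z 121.1 F(loc) [12.3  7.6] 20.3 open 0.63
```

```bash
python3 -m crank '[[0,4,-2,0,60],[0,12,-3,0,60],[0,22,-3,0,60],[0,31,-3,0,60],[0,37,-3,0,60],[0,39,-3,0,60]]' >/dev/null; python3 go.py
```

```text
t 25.15 loc [ -10.5 -115.4] z 122.1 F(loc) [-0.4  0.9] -0.4 open 0.63
```

```bash
python3 -m crank '[[0,2.1,-1.1,0,60],[0,4.3,-3,0,60],[0,6.5,-5,0,60],[0,8.8,-6.9,0,60],[0,11.1,-8.8,0,60],[0,13.5,-10.6,0,60],[0,15.9,-12.3,0,60],[0,18.4,-13.9,0,60],[0,20.9,-15.4,0,60],[0,22.5,-16.3,0,60]]' >/dev/null; python3 go.py
python3 -m crank '[[0,2.6,-1.4,0,60],[0,5.3,-2.7,0,60],[0,8,-3.9,0,60],[0,10.8,-5.1,0,60],[0,13.6,-6.1,0,60],[0,16.4,-7,0,60],[0,19.3,-7.9,0,60],[0,22.2,-8.6,0,60],[0,25.2,-9.2,0,60]]' >/dev/null; python3 go.py
python3 -m crank '[[0,2.9,-0.5,0,60],[0,5.8,-0.9,0,60],[0,8.8,-1.3,0,60],[0,11.8,-1.6,0,60],[0,14.8,-1.8,0,60],[0,17.9,-1.8,0,60],[0,20.9,-1.8,0,60],[0,23.9,-1.7,0,60],[0,26.9,-1.4,0,60]]' >/dev/null; python3 go.py
```

```text
t 25.98 loc [  10.6 -115.4] z 139.3 F(loc) [-4.9  0.7] 3.2 open 0.63
t 26.73 loc [  36.6 -115.4] z 148.0 F(loc) [-2.6 -0.9] 2.1 open 0.64
t 27.48 loc [  63.4 -115.3] z 149.4 F(loc) [-2.6  0.1] 1.6 open 0.63
```

```bash
python3 -m crank '[[0,3.5,0.4,0,60],[0,7,0.9,0,60],[0,10.5,1.6,0,60],[0,14,2.4,0,60],[0,17.4,3.4,0,60],[0,20.8,4.6,0,60],[0,24.2,5.9,0,60],[0,27.5,7.4,0,60],[0,30.8,8.9,0,60],[0,34.1,10.6,0,60]]' >/dev/null; python3 go.py
python3 -m crank '[[0,2.1,1.5,0,60],[0,4.2,3,0,60],[0,6.3,4.6,0,60],[0,8.3,6.3,0,60],[0,10.2,8,0,60],[0,12,9.8,0,60],[0,13.8,11.6,0,60],[0,15.5,13.4,0,60]]' >/dev/null; python3 go.py
for i in 1 2 3; do python3 -m crank '[[0,1.2,1,0,60],[0,2.4,2,0,60]]' >/dev/null; python3 go.py; done
```

```text
t 28.32 loc [  97.5 -115.2] z 138.6 F(loc) [-0.7  0.4] 1.1 open 0.63
t 28.98 loc [ 112.9 -115.2] z 125.3 F(loc) [-0.5  0.6] 2.0 open 0.63
t 29.15 loc [ 115.2 -115.2] z 123.3 F(loc) [-0.1 -0.6] 2.0 open 0.63
t 29.32 loc [ 117.5 -115.2] z 121.3 F(loc) [-1.4  0.5] 0.6 open 0.63
t 29.48 loc [ 119.  -115.2] z 119.6 F(loc) [-11.3  -0. ] 15.6 open 0.63
```

```bash
python3 -m crank '[[0,-5,-2,0,60],[0,-12,-4,0,60],[0,-16,-10,0,60],[0,-16,-30,0,60],[0,-16,-60,0,60],[0,-16,-90,0,60],[0,-16,-110,0,60],[0,-16,-115,0,60],[0,-16,-115,0,60]]' >/dev/null; python3 go.py 92 -115 230; python3 cam.py s12; python3 - <<'E'
from fit import *
from cell import env
th,o,R,_=rigid((Wt+Ws)/2)
c=env.read_camera("wrist");pickle.dump(c,open("w5.pkl","wb"));g=cv2.cvtColor(c["img"],6).astype(int)
P=lambda x,y,z:np.round(proj(c,[np.r_[o+R@np.array([x,y],float),z]])[0],1)
for n,q in(("blk+",(8,-13,34)),("blk-",(8,-77,34)),("bm+",(55,-39,82)),("bm-",(55,-51,82)),("knob",(100,-115,110))):
    p=P(*q);u,v=p.astype(int);print(n,p,g[v-8:v+9,u].tolist())
# beam + lever region: compare scene with initial picture
s0=cv2.cvtColor(d["scene"]["img"],6).astype(np.float32);s=cv2.cvtColor(pickle.load(open("s12.pkl","rb"))["img"],6).astype(np.float32)
for n,(x0,y0,x1,y1) in dict(beam=(290,218,350,245),lever=(345,212,375,260),post=(325,240,350,270)).items():
    k=8;tm=cv2.resize(s0[y0:y1,x0:x1],None,fx=k,fy=k,interpolation=2);im=cv2.resize(s[y0-5:y1+5,x0-5:x1+5],None,fx=k,fy=k,interpolation=2)
    _,v,_,l=cv2.minMaxLoc(cv2.matchTemplate(im,tm,5));print(n,np.array(l)/k-5,round(v,2))
E
```

```text
t 30.23 loc [ 104.  -115.3] z 236.0 F(loc) [0.2 0.1] 0.2 open 0.63
need [  0.4 -12.    6. ] yaw 0.1
s3 [(-0.7, 0.32), (-2.2, 0.35), (-19.1, 0.18)]
s4 [(-3.6, 0.3), (-5.3, 0.29), (-19.1, 0.13)]
s5 [(-2.8, 0.3), (-2.0, 0.31), (1.8, 0.71)]
blk+ [162.8  67.1] [206, 207, 207, 207, 210, 224, 249, 254, 254, 254, 254, 254, 254, 253, 253, 252, 252]
blk- [167.7 130.1] [166, 180, 238, 241, 204, 147, 131, 130, 129, 131, 151, 184, 202, 205, 205, 206, 206]
bm+ [202.5  94.6] [208, 208, 208, 208, 208, 208, 207, 201, 237, 245, 244, 242, 241, 239, 237, 236, 236]
bm- [203.1 108.3] [237, 237, 236, 235, 233, 208, 177, 201, 207, 207, 203, 192, 190, 189, 191, 203, 199]
knob [252. 184.] [51, 55, 60, 64, 67, 72, 74, 69, 61, 54, 53, 52, 49, 46, 44, 41, 42]
beam [0. 0.] 0.98
lever [0.125 0.   ] 1.0
post [0. 0.] 1.0
```

```bash
python3 -c "
from cell import env
print(env.job_done())"
```

```text
the job is handed in; nothing more can be done
None
```

I handed the job in at about 30 s: carrier in the detent by my estimate (about 1 mm short of centre, after I overshot and pushed it back), beam lowered, rested roughly 2–4 s (inferred, not measured) and re-arrested with the lever back at its start, and the V block, bolt and nut never deliberately touched but not re-checked.

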